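Close up the bit-holder row and latch it

TASK

Put the loose pale bit-holder block, holes up, on the grey rack against its back lip, and butt it flush against the matching pale block already fixed there so that no gap is left between them, the two in one straight row. Let go of the block, then swing the red latch fully shut across the open end of the row to keep it closed. Leave the dark block and everything else on the bench where they are.

Things in the scene. Friction and masses are not known exactly. Their poses are not given: they have to be found in the camera images.
- block_mid (a point): centre (half-way up) of the loose pale wooden bit-holder block, 56 mm (its x) by 84 mm (its y) by 44 mm high (its z, up), about 0.135 kg, with 2 x 4 dark holes in its top; a half turn about z makes no difference. Starts upright on the bench, in one of two places (the dark block in the other).
- rack_corner (a point): inner corner of the fixed rack, on its bed (15 mm above the bench), where the back lip's face meets the fixed block's end face. Rack axes: x points at the lip, y into the fixed block, z up. Home of the loose block's centre: x -28, y -42, z +22 mm, its x and y along the rack's. The grey bed covers x -130 to 30, y -137 to 97 mm.
- fixed_mid (a point): centre of the fixed pale block, same size as the loose one (56 mm in rack x, 84 in y, 44 high), so it stands 42 mm in y from rack_corner. Four steel bits stand up to 25 mm out of the half of its top away from the loose block.
- lip_mid (a point): middle of the lip's top edge: an aluminium strip along rack y behind both blocks, 10 mm high above the bed, 14 mm thick, 205 mm long; its face towards the blocks is the plane x = 0 of rack_corner
- latch_pivot (a point): the latch's vertical hinge axis, at the level of the rack's bed; at x +12, y -95 mm in the frame of rack_corner, with the rack's axes
- latch_knob (a point): point on the axis of the latch's black upright round post, 12 mm thick, 45 mm above the rack's bed; the post goes 17 mm higher and 29 mm lower, to the bar. It stands 105 mm from the hinge axis, near the free end of the red bar, which is 12 mm wide, 116 mm long from the axis, and spans 4 to 16 mm above the bed.
- latch (a joint): angle of the latch about its vertical hinge: 0 is shut (a stop), the bar running from the hinge along rack -x across the row's open end, 5 mm clear of a block that is home; grows anticlockwise seen from above to 1.75 rad; at 1.57 the bar points along rack -y. Starts open, 1.25 to 1.65. Light friction (0.4 N at the post); stays where left.
- spare_mid (a point): centre of a dark wooden block, 56 x 60 x 44 mm high, that does not belong in this row; leave it
- driver: screwdriver with an orange handle, lying at the left; leave it
- tape: blue tape roll lying flat, 96 mm across, 24 mm high; leave it
- can: green spray can, 64 mm across, 170 mm high, beyond the rack to the left; leave it
- jar: glass jar with a steel cap, 66 mm across, 85 mm high, at the back; leave it
- hammer: hammer with a wooden handle lying to the left; leave it
There are look-alikes about, which are no part of the job. Of the things that look like the part that bears block_mid, take the one that is farthest to the robot's left at the start.

How it is judged:
On the way, in this order (a step that is already met when the one before it is completed fails the run):
1. the loose pale block stands on the rack against the lip, flush against the fixed block, and is let go (y of block_mid in the frame of rack_corner between -0.0445 and -0.038 m and x of block_mid in the frame of rack_corner between -0.031 and -0.024 m and z of block_mid in the frame of rack_corner between 0.018 and 0.025 m and angle between the x axis of block_mid and the x axis of rack_corner, either way round below 0.035 rad and angle between block_mid's own z axis and vertical below 0.05 rad and contact force between the fingers and block below 0.1 N), for 0.2 s.
2. the latch is swung shut (value of joint latch below 0.07 rad), for 0.2 s.
At the end, for the whole second after the job is handed in: The pale block stands upright on the rack's bed, less than 2.5 mm from the fixed block and less than 3 mm from the lip, square to the rack within 0.035 rad, released and at rest; the latch is shut to within 0.07 rad; no other listed thing was moved by more than 30 mm (all of step 1 and value of joint latch below 0.07 rad and linear speed of block below 0.01 m/s); the robot touches nothing.
It fails at once if the dark block is moved by more than 30 mm (distance of spare_mid from where it was at the start of the episode above 0.03 m).
It fails at once if another loose thing on the bench is moved by more than 30 mm (distance of any of driver, tape, can, jar, hammer from where it was at the start of the episode above 0.03 m).
It also fails if it takes over 59 s, if anything falls off the work surface, if the arm or the gripper's body presses on something with over 40 N, if the wrist force passes 120 N, or if a joint passes its speed limit or range.

ROBOT

A 6-joint arm with a two-finger parallel gripper is mounted at the origin on the work surface. World frame = base frame: x ahead of the robot, y to its left, z up, the work surface at z = 0. Lengths are in m, angles in rad, forces in N, time in s.
With the tool pointing down it reaches from about 0.25 to 0.725 m from the base axis. Payload 9.7 kg.
Tool frame: the origin (TCP) lies midway between the tips of the shut fingers; the grasp point (between the pads) lies 19 mm behind it; z points along the fingers, y is the direction in which the jaws open and shut (so a half turn about z gives the same grasp; the last joint's range is limited). The gripper opens to 85 mm and grips with 20 to 120 N. Pads are 22 mm wide; open, the fingers measure 114 mm over their backs; the gripper's body (76 mm by 85 mm) begins 54 mm behind the grasp point. The pads swing forward as they close: fully open they stand 13 mm farther back than shut.
Start: joints at [-1.193, 0.087, 0.176, 1.66, 0, 1.571], TCP at [0.203, -0.511, 0.231] pointing down, gripper open.
Joint ranges: [-3.13, 3.13], [-0.85, 1.81], [-1.15, 1.24], [-2.2, 2.28], [-1.44, 1.52], [-3.14, 3.14]. Speed limits (rad/s): [2.22, 2.22, 2.57, 3.14, 3.14, 3.14].

INTERFACE

Orientations are given as a rotation vector (axis times angle).
In Python, from cell import telemetry, snapshot, r gives the robot as it stands. The module is installed in compiled form; this text tells all that it offers.
- The arm moves only by the tool move_arm, never from a script. Its argument "targets" is a list of rows, each an object with "slide": the shift along the world's x, y, z in cm, a list of three; "twist": the turn, a rotation vector about the world's x, y, z in rad, a list of three; "fingers": the opening in per cent of the stroke, from 0 (shut) to 100 (fully open). In form: [{"slide": [x, y, z], "twist": [ax, ay, az], "fingers": fingers}, ...]. A call has 1 to 8 rows; each row shifts and turns the commanded pose from where the row before left it; what a row does not reach is not made up. A row lasts 1/12 s, in which the tool goes at most 41.7 mm and 7.16 degrees, less where a joint would pass 70% of its speed; a pose out of reach is approached as far as the arm can. A call with a gripper value outside its range is refused whole. The fingers move at their own pace and stop on an object; the grip force is fixed at half the most. Time passes only in rows, so rows that do not move let the fingers close. It gives the time, the measured TCP pose, the force and the opening at its end, in the units of the state.
- telemetry.sense(): the state, without advancing time (a new reading comes with each control period).
- snapshot(name): name is "scene" or "top" or "wrist"; returns a dict with "pixels" (420x560x3 uint8, red, green, blue), "fx", "fy", "cx", "cy" (pixels), "T" (4x4, takes a point from camera to world coordinates). Camera axes: x right, y down, z forward; pixel columns grow to the right and rows downward; lengths in m; the calibration is good to about 2 mm. A picture is of the moment at which its call begins. There is no depth.
- r.sign_off(): hands the job in, once; it reports no verdict.
The state is a dict: "time": time; "joint_pos": joint angles; "qd": joint speeds; "tau": joint torques, N m; "eef_pos": TCP position; "eef_rot": TCP orientation; "force": force on the tool from outside, world axes, zero at the start; "moment": the same for the moment, N m; "opening": opening from 0.0 (shut) to 1.0 (fully open).
Only numpy, scipy, OpenCV 4.12 (cv2) and the standard library are available. Lean on these libraries where they do the work, as an engineer would, in place of code of your own. Each camera call takes 0.05 s, during which the arm holds its last target.

## Working session

There is one attempt and no reset: what is moved stays moved. The work goes in short steps, Python scripts to look and compute and a tool call to move; the robot and the scene stay as the last step left them, time stands still between calls to the robot, and variables do not carry over. Pictures are saved under pics/ and viewed, and the job is handed in when it is done.

Besides the shell and the picture viewer there is one more tool, called after "Call:" by a JSON object that holds its "api" and its "payload". move_arm: Moves the arm, as the interface text tells. Its arguments: {"type":"object","properties":{"targets":{"type":"array","items":{"type":"object","properties":{"slide":{"type":"array","items":{"type":"number"}},"twist":{"type":"array","items":{"type":"number"}},"fingers":{"type":"number"}}}}},"required":["targets"]}

```bash
mkdir -p pics; cat > h.py <<'E'
import numpy as np, cv2
from cell import telemetry, snapshot, r
def shot(name,fn):
    s=snapshot(name); cv2.imwrite('pics/'+fn+'.png',s['pixels'][:,:,::-1]); np.savez('pics/'+fn+'.npz',**s); return s
def load(fn): return dict(np.load('pics/'+fn+'.npz'))
def px2w(s,u,v,z):
    T=s['T']; d=T[:3,:3]@np.array([(u-s['cx'])/s['fx'],(v-s['cy'])/s['fy'],1]); o=T[:3,3]
    return o+d*(z-o[2])/d[2]
def w2px(s,p):
    T=s['T']; c=T[:3,:3].T@(np.array(p)-T[:3,3]); return np.array([s['fx']*c[0]/c[2]+s['cx'],s['fy']*c[1]/c[2]+s['cy']])
def crop(fn,u0,v0,u1,v1,k,out):
    im=cv2.imread('pics/'+fn+'.png')[v0:v1,u0:u1]; cv2.imwrite('pics/'+out+'.png',cv2.resize(im,None,fx=k,fy=k,interpolation=cv2.INTER_CUBIC))
E
python3 - <<'E'
from h import *
for n in ("scene","top","wrist"):
    s=shot(n,n+'0'); print(n,s['fx'],s['T'].round(3).tolist())
print(telemetry.sense())
E
```

```text
scene 470.3822163959301 [[0.066, 0.575, -0.816, 1.883], [0.998, -0.036, 0.055, -0.073], [0.002, -0.818, -0.576, 1.036], [0.0, 0.0, 0.0, 1.0]]
top 426.5801500563596 [[-0.009, -0.998, 0.063, 0.449], [-1.0, 0.009, -0.0, 0.022], [-0.0, -0.063, -0.998, 1.337], [0.0, 0.0, 0.0, 1.0]]
wrist 313.1615292726954 [[0.369, -0.887, -0.277, 0.274], [-0.93, -0.352, -0.109, -0.484], [-0.001, 0.298, -0.955, 0.374], [0.0, 0.0, 0.0, 1.0]]
{'time': 0.15, 'joint_pos': array([-1.19300457e+00,  8.73398543e-02,  1.75366770e-01,  1.65976647e+00,
       -7.93572171e-06,  1.57075907e+00]), 'qd': array([-6.51834151e-04, -2.08434953e-03,  1.50113980e-03,  3.53830518e-04,
        8.25902814e-04, -2.76779409e-05]), 'tau': array([-4.18295303e-04, -5.20761967e+01,  4.65044653e+01,  1.38657721e-02,
       -4.07846335e-05,  1.16341667e-05]), 'eef_pos': array([ 0.20282321, -0.5110832 ,  0.23076853]), 'eef_rot': array([-3.08479099e+00, -5.89794862e-01,  2.90342044e-04]), 'force': array([ 0.03004695,  0.47410176, -0.33636436]), 'moment': array([-0.02359127,  0.02079807, -0.03917939]), 'opening': 0.9980692070000595}
```

View pics/top0.png

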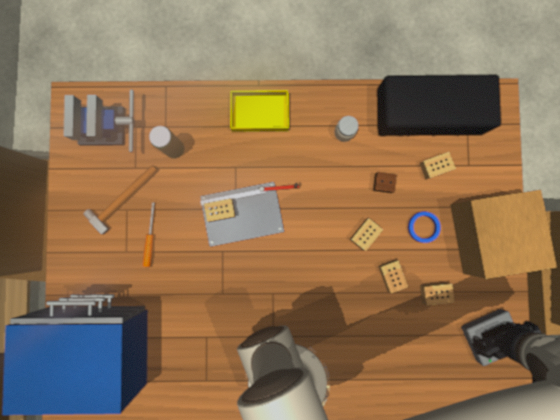

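View pics/scene0.png

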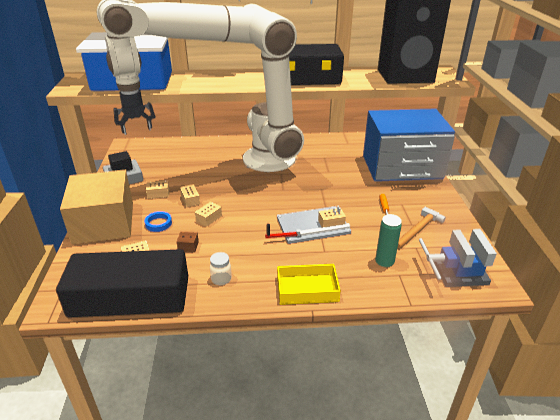

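View pics/wrist0.png

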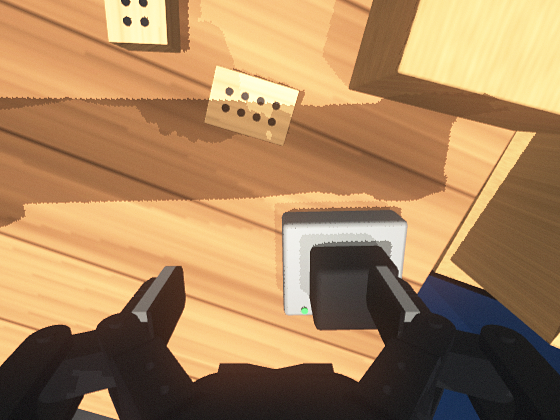

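The top view shows four loose pale blocks, at (438,165), (367,234), (394,276) and (438,294). The leftmost, so the target, is the one at (367,234). The rack is around (242,212), with the fixed block at (220,209) and the open red latch running from about (263,189) to (298,185).

```bash
python3 - <<'E'
from h import *
crop('top0',190,165,310,255,6,'c1'); crop('top0',335,205,405,255,10,'c2'); 
s=load('top0')
for n,u,v in (('tgt',367,234),('b2',394,276),('b3',438,294),('dark',385,182),('tape',424,227),('fix',220,209),('rk',242,212)): print(n,px2w(s,u,v,.044).round(3))
E
```

```text
tgt [ 0.452 -0.246  0.044]
b2 [ 0.325 -0.325  0.044]
b3 [ 0.27  -0.455  0.044]
dark [ 0.609 -0.305  0.044]
tape [ 0.471 -0.419  0.044]
fix [0.531 0.199 0.044]
rk [0.522 0.132 0.044]
```

View pics/c1.png

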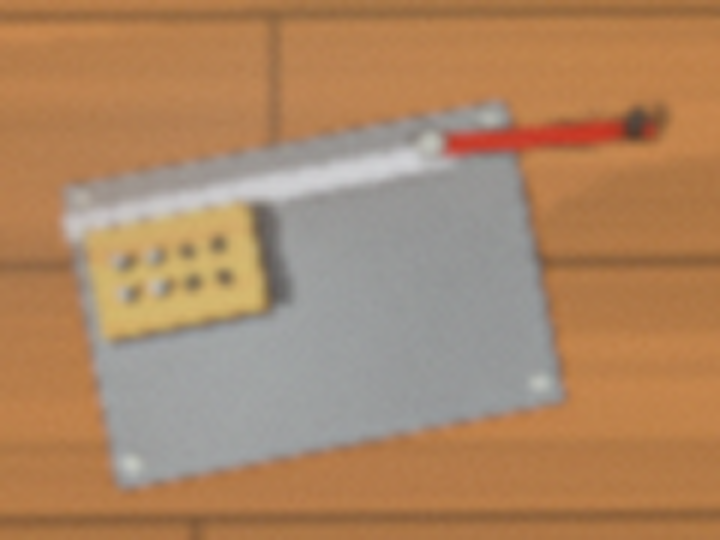

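View pics/c2.png

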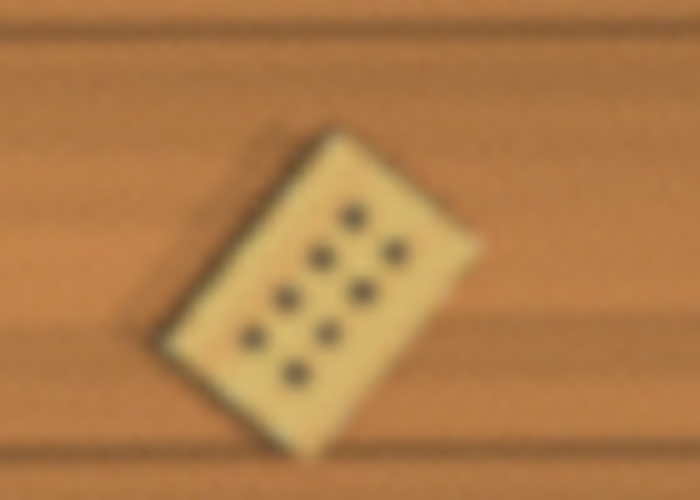

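```bash
cat >> h.py <<'E'
def fit2(L,W):
    L=np.array(L,float);W=np.array(W)[:,:2];lc=L.mean(0);wc=W.mean(0)
    H=(L-lc).T@(W-wc); th=np.arctan2(H[0,1]-H[1,0],H[0,0]+H[1,1]); R=np.array([[np.cos(th),-np.sin(th)],[np.sin(th),np.cos(th)]])
    t=wc-R@lc; return th,t,((R@L.T).T+t-W)
E
python3 - <<'E'
from h import *
s=load('top0')
f=lambda c,z,o,k:[px2w(s,o[0]+(u+.5)/k-.5,o[1]+(v+.5)/k-.5,z) for u,v in c]
W=f([(67,187),(503,100),(563,402),(120,488)],.015,(190,165),6)
L=[(.03,.097),(.03,-.137),(-.13,-.137),(-.13,.097)]
print('rack',fit2(L,W))
W=f([(88,228),(250,202),(270,308),(110,342)],.059,(190,165),6)
L=[(0,.084),(0,0),(-.056,0),(-.056,.084)]
print('fixed',fit2(L,W))
print('pivot,knob',f([(432,143)],.031,(190,165),6),f([(638,124)],.06,(190,165),6))
W=f([(340,130),(482,240),(308,460),(160,342)],.044,(335,205),10)
L=[(.028,.042),(.028,-.042),(-.028,-.042),(-.028,.042)]
L=[(.028,-.042),(-.028,-.042),(-.028,.042),(.028,.042)]
print('block',fit2(L,W))
E
```

```text
rack (np.float64(0.18464430812439456), array([0.56392897, 0.16385299]), array([[ 6.60841746e-04,  2.07986592e-03],
       [ 1.87709760e-04, -1.42208324e-03],
       [-5.98738038e-05, -1.09026605e-03],
       [-7.88677702e-04,  4.32483368e-04]]))
fixed (np.float64(0.17985858687370326), array([0.56368192, 0.16190077]), array([[-0.00140308,  0.00048585],
       [ 0.00125815, -0.00098305],
       [-0.00056688, -0.00109247],
       [ 0.0007118 ,  0.00158967]]))
pivot,knob [array([0.5944632 , 0.07254448, 0.031     ])] [array([ 0.59992569, -0.03200711,  0.06      ])]
block (np.float64(0.874432356137918), array([ 0.45211199, -0.24558029]), array([[ 9.32945238e-04,  9.02902950e-04],
       [-1.27609884e-03,  2.15125324e-04],
       [ 1.72752498e-04, -4.36916907e-05],
       [ 1.70401104e-04, -1.07433658e-03]]))
```

Call:
{"api": "move_arm", "payload": {"targets": [{"slide":[1.5,1.5,0],"twist":[0,0,0.12],"fingers":100},{"slide":[1.5,1.5,0],"twist":[0,0,0.12],"fingers":100},{"slide":[1.5,1.5,0],"twist":[0,0,0.12],"fingers":100},{"slide":[1.5,1.6,0],"twist":[0,0,0.12],"fingers":100},{"slide":[1.5,1.6,0],"twist":[0,0,0.12],"fingers":100},{"slide":[1.5,1.6,0],"twist":[0,0,0.12],"fingers":100},{"slide":[1.5,1.6,0],"twist":[0,0,0.12],"fingers":100},{"slide":[1.5,1.6,0],"twist":[0,0,0.12],"fingers":100}]}}

```text
time: 0.82
eef_pos: [0.3234, -0.3853, 0.2311]
eef_rot: [-2.459, -1.955, -0.0]
force: [0.6, -1.0, -0.4]
opening: 0.998
```

Call:
{"api": "move_arm", "payload": {"targets": [{"slide":[1.5,1.6,0],"twist":[0,0,0.12],"fingers":100},{"slide":[1.5,1.6,0],"twist":[0,0,0.12],"fingers":100},{"slide":[1.5,1.6,0],"twist":[0,0,0.12],"fingers":100},{"slide":[1.5,1.6,0],"twist":[0,0,0.12],"fingers":100},{"slide":[1.5,1.6,0],"twist":[0,0,0.12],"fingers":100},{"slide":[1.5,1.6,0],"twist":[0,0,0.12],"fingers":100},{"slide":[0.6,1.2,0],"twist":[0,0,0.12],"fingers":100},{"slide":[0,0,0],"twist":[0,0,0.12],"fingers":100}]}}

```text
time: 1.48
eef_pos: [0.4199, -0.2763, 0.231]
eef_rot: [-1.274, -2.871, -0.001]
force: [0.5, -0.3, -0.2]
opening: 1.002
```

Call:
{"api": "move_arm", "payload": {"targets": [{"slide":[1.6,1.5,-2],"twist":[0,0,0.08],"fingers":100},{"slide":[1.6,1.5,-2],"twist":[0,0,0.07],"fingers":100},{"slide":[0,0,0],"twist":[0,0,0],"fingers":100}]}}

```text
time: 1.73
eef_pos: [0.4515, -0.2458, 0.1872]
eef_rot: [-1.058, -2.953, -0.003]
force: [-0.5, -1.0, -1.1]
opening: 0.999
```

```bash
python3 - <<'E'
from h import *
s=shot('wrist','w1'); print(s['T'].round(3).tolist()); t=telemetry.sense(); print(t['eef_pos'],t['eef_rot'],t['joint_pos'])
E
```

```text
[[0.635, 0.739, 0.225, 0.394], [0.773, -0.607, -0.186, -0.198], [-0.001, 0.292, -0.956, 0.331], [0.0, 0.0, 0.0, 1.0]]
[ 0.45082771 -0.24673226  0.1889315 ] [-1.06303932e+00 -2.95218310e+00 -1.18431443e-03] [-5.00841785e-01 -7.24429939e-03 -3.31310009e-03  1.57864635e+00
  1.50893403e-04  1.90421055e-01]
```

View pics/w1.png

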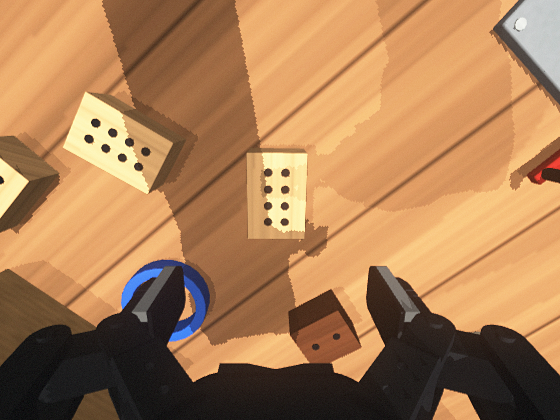

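```bash
python3 - <<'E'
from h import *
crop('w1',230,135,330,250,5,'c3')
E
```

```text
(no output)
```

View pics/c3.png

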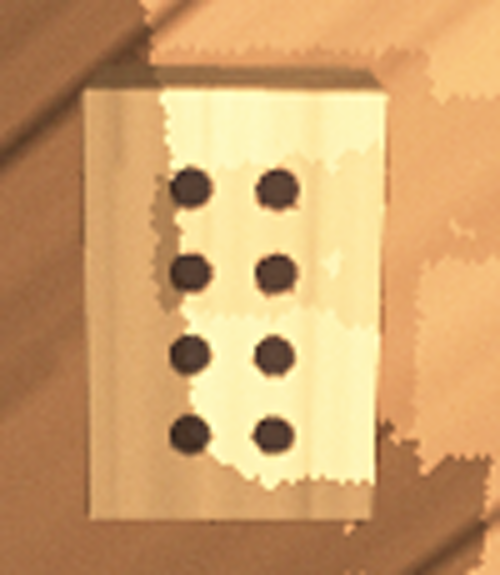

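```bash
python3 - <<'E'
from h import *
s=load('w1')
f=lambda c,z,o,k:np.array([px2w(s,o[0]+(u+.5)/k-.5,o[1]+(v+.5)/k-.5,z) for u,v in c])
W=f([(83,90),(386,90),(374,520),(90,520)],.044,(230,135),5)
th,t,e=fit2([(-.028,.042),(.028,.042),(.028,-.042),(-.028,-.042)],W)
print(th,t,e.round(4))
H=f([(190,188),(278,188),(190,272),(276,272),(190,355),(275,355),(190,434),(274,434)],.044,(230,135),5)
print(H.mean(0)); d=H[0]-H[6]+H[1]-H[7]; print(np.arctan2(-d[0],d[1]))
print(w2px(s,[.4515,-.2458,.0]))
t=telemetry.sense(); import scipy.spatial.transform as S; R=S.Rotation.from_rotvec(t['eef_rot']).as_matrix(); print(R.round(3)); print(np.arctan2(R[1,1],R[0,1]))
E
```

```text
0.8796387441155659 [ 0.45223696 -0.24564338] [[-0.0005 -0.0004]
 [ 0.0003  0.0003]
 [ 0.0002 -0.    ]
 [-0.      0.0001]]
[ 0.45219651 -0.24568855  0.044     ]
0.8757783938365874
[275.63536572 186.66242527]
[[-0.77   0.638 -0.003]
 [ 0.638  0.77   0.002]
 [ 0.004 -0.001 -1.   ]]
0.8795343422354275
```

Call:
{"api": "move_arm", "payload": {"targets": [{"slide":[0.1,0.05,-3],"twist":[0,0,0],"fingers":100},{"slide":[0,0,-3],"twist":[0,0,0],"fingers":100},{"slide":[0,0,-3],"twist":[0,0,0],"fingers":100},{"slide":[0,0,-3],"twist":[0,0,0],"fingers":100},{"slide":[0,0,-3],"twist":[0,0,0],"fingers":100},{"slide":[0,0,-2],"twist":[0,0,0],"fingers":100},{"slide":[0,0,-1],"twist":[0,0,0],"fingers":100},{"slide":[0,0,0],"twist":[0,0,0],"fingers":100}]}}

```text
time: 2.45
eef_pos: [0.4506, -0.2476, 0.0097]
eef_rot: [-1.069, -2.951, -0.001]
force: [-0.1, 0.5, 0.3]
opening: 1.001
```

```bash
python3 - <<'E'
from h import *
s=shot('wrist','w2'); t=telemetry.sense(); print(t['eef_pos'],t['eef_rot'],t['force'])
E
```

```text
[ 0.45150656 -0.24795877  0.01145703] [-1.06924525e+00 -2.95316006e+00 -4.33900984e-05] [0.87077561 0.6677198  0.78400791]
```

View pics/w2.png

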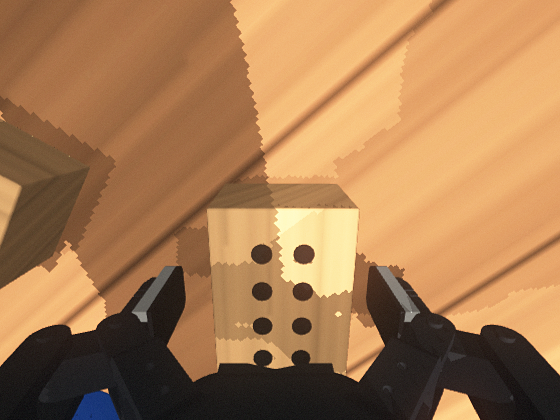

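The block sits between the fingers, its near edge at about (208–358, 208). I'm closing the gripper now.

Call:
{"api": "move_arm", "payload": {"targets": [{"slide":[0,0,0],"twist":[0,0,0],"fingers":40},{"slide":[0,0,0],"twist":[0,0,0],"fingers":40},{"slide":[0,0,0],"twist":[0,0,0],"fingers":40},{"slide":[0,0,0],"twist":[0,0,0],"fingers":40},{"slide":[0,0,0],"twist":[0,0,0],"fingers":40},{"slide":[0,0,0],"twist":[0,0,0],"fingers":40}]}}

```text
time: 3.0
eef_pos: [0.453, -0.2484, 0.0133]
eef_rot: [1.067, 2.951, -0.001]
force: [-0.3, -0.2, 6.7]
opening: 0.644
```

Call:
{"api": "move_arm", "payload": {"targets": [{"slide":[0,0,2],"twist":[0,0,0],"fingers":30},{"slide":[0,0,3],"twist":[0,0,0],"fingers":30},{"slide":[0,1,3],"twist":[0,0,0],"fingers":30},{"slide":[0.8,3,2],"twist":[0,0,-0.07],"fingers":30},{"slide":[0.8,3,0],"twist":[0,0,-0.07],"fingers":30},{"slide":[0.8,3,0],"twist":[0,0,-0.07],"fingers":30},{"slide":[0.8,3,0],"twist":[0,0,-0.07],"fingers":30},{"slide":[0.8,3,0],"twist":[0,0,-0.07],"fingers":30}]}}

```text
time: 3.67
eef_pos: [0.4923, -0.0864, 0.1124]
eef_rot: [1.571, 2.719, 0.001]
force: [1.3, -0.7, -0.8]
opening: 0.646
```

Call:
{"api": "move_arm", "payload": {"targets": [{"slide":[0.8,3,0],"twist":[0,0,-0.07],"fingers":30},{"slide":[0.8,3,0],"twist":[0,0,-0.07],"fingers":30},{"slide":[0.8,3,0],"twist":[0,0,-0.07],"fingers":30},{"slide":[0.8,3,0],"twist":[0,0,-0.07],"fingers":30},{"slide":[0.8,3,0],"twist":[0,0,-0.066],"fingers":30},{"slide":[0.4,2,0],"twist":[0,0,0],"fingers":30},{"slide":[0,1,0],"twist":[0,0,0],"fingers":30},{"slide":[0,0,0],"twist":[0,0,0],"fingers":30}]}}

```text
time: 4.33
eef_pos: [0.5359, 0.094, 0.1117]
eef_rot: [2.008, 2.416, 0.001]
force: [-0.7, 0.2, -1.6]
opening: 0.647
```

```bash
python3 - <<'E'
from h import *
s=shot('wrist','w3'); s=shot('top','t3'); t=telemetry.sense(); print(t['eef_pos'],t['eef_rot'],t['force'],t['opening'])
crop('t3',190,165,310,255,6,'c4')
E
```

```text
[0.53571651 0.0919082  0.11158879] [ 2.01031769e+00  2.41374020e+00 -3.33123115e-04] [-1.12002252  0.05819633 -0.82620694] 0.6500796352291341
```

View pics/w3.png

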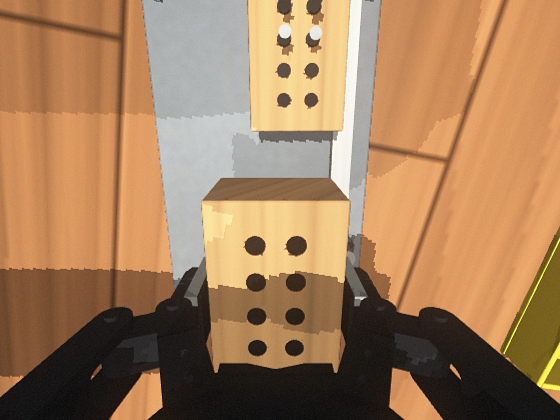

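View pics/c4.png

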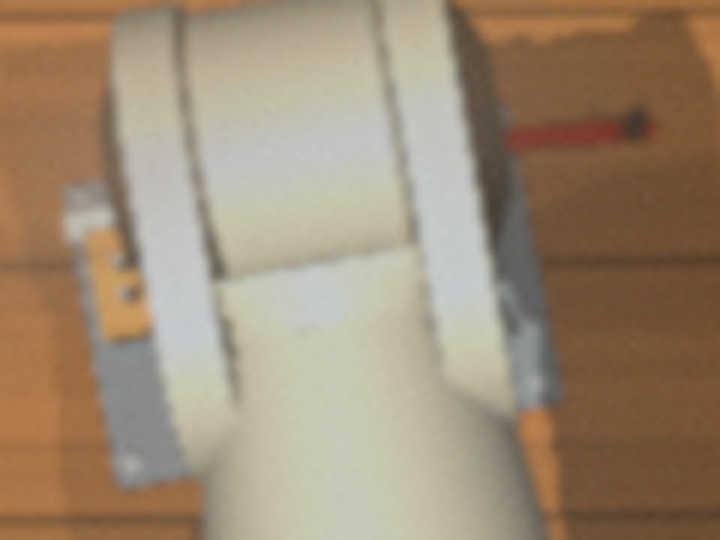

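```bash
python3 - <<'E'
from h import *
crop('w3',230,0,390,150,5,'c5');crop('w3',190,165,370,375,4,'c6')
E
```

```text
(no output)
```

View pics/c5.png

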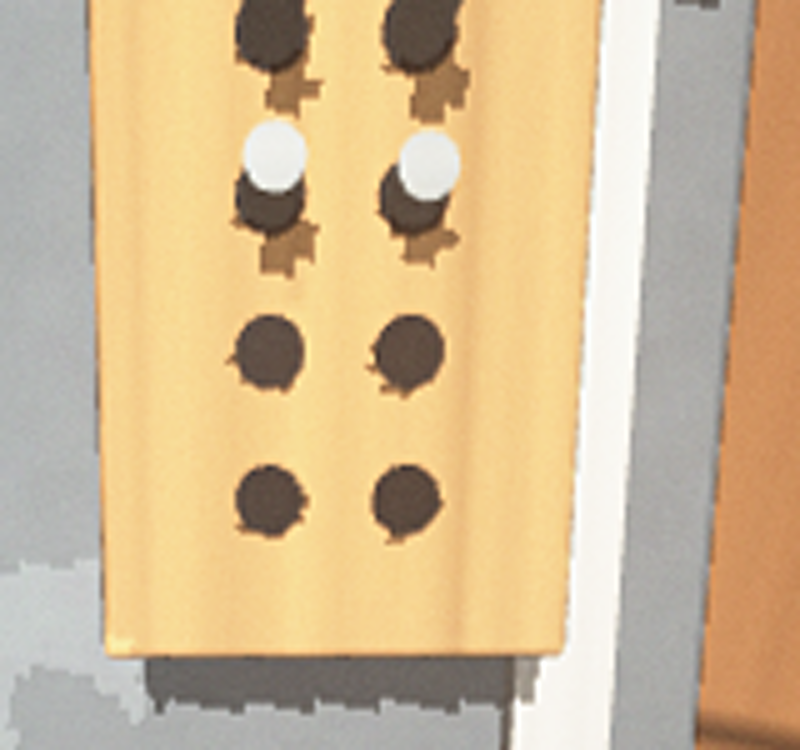

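View pics/c6.png

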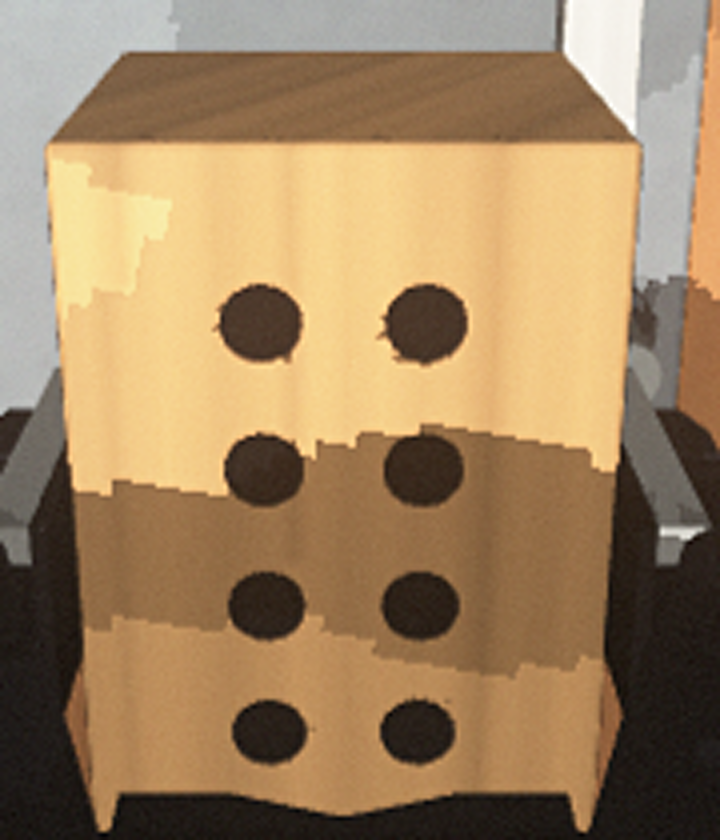

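```bash
python3 - <<'E'
from h import *
s=load('w3')
f=lambda c,z,o,k:np.array([px2w(s,o[0]+(u+.5)/k-.5,o[1]+(v+.5)/k-.5,z) for u,v in c])
W=f([(107,655),(563,655)],.059,(230,0),5); e=W[0]-W[1]; print('end edge',W,np.linalg.norm(e), np.arctan2(-e[1],-e[0]))
A=f([(90,0),(602,0)],.059,(230,0),5)
for i in (0,1): d=A[i]-W[i]; print('side yaw',np.arctan2(-d[0],d[1]))
H=f([(270,352),(410,352),(270,500),(406,500)],.059,(230,0),5);d=H[0]+H[1]-H[2]-H[3];e2=H[1]-H[0]+H[3]-H[2];print('holes',np.arctan2(-d[0],d[1]),np.arctan2(e2[1],e2[0]), (H[0]+H[1]-H[2]-H[3])/2)
L=f([(502,745),(515,710)],.015,(230,0),5);print('lip bottom line?',L)
th=0.182;R=np.array([[np.cos(th),-np.sin(th)],[np.sin(th),np.cos(th)]])
corner=(R@np.array([.028,0]))+W.mean(0)[:2]; print('corner',corner)
for z in (.138,.1423,.146):
    B=f([(48,142),(640,142)],z,(190,165),4); b=B[1]-B[0]; print(z,np.linalg.norm(b),np.arctan2(b[1],b[0]),'rel',[(R.T@(x[:2]-corner)).round(4) for x in B])
    H=f([(260,323),(426,323),(264,470),(422,470),(266,605),(420,605),(269,732),(417,732)],z,(190,165),4)
    d=H[0]-H[6]+H[1]-H[7];print('held yaw',np.arctan2(-d[0],d[1]),'center',H.mean(0),'rel',(R.T@(H.mean(0)[:2]-corner)).round(4))
B=f([(127,52),(560,52)],.0983,(190,165),4);b=B[1]-B[0];print('bottom w',np.linalg.norm(b),[(R.T@(x[:2]-corner)).round(4) for x in B])
from scipy.spatial.transform import Rotation as S
M=S.from_rotvec(telemetry.sense()['eef_rot']).as_matrix();print('jaw',np.arctan2(M[1,1],M[0,1]))
E
```

```text
end edge [[0.5098033  0.15521251 0.059     ]
 [0.56428573 0.16533318 0.059     ]] 0.05541446080469865 0.1836667666400211
side yaw 0.1872483270720619
side yaw 0.18568691828635833
holes 0.19001931734017213 0.1835969512846042 [-0.0030361   0.01578507  0.        ]
lip bottom line? [[0.56780753 0.15018615 0.015     ]
 [0.56851596 0.15559839 0.015     ]]
corner [0.56458206 0.16534076]
0.138 0.05737212784488476 0.18378520016413424 rel [array([-0.0694, -0.0221]), array([-0.012, -0.022])]
held yaw 0.1836330373331384 center [0.5364927  0.09286192 0.138     ] rel [-0.0407 -0.0662]
0.1423 0.05526498846427602 0.18378520016413458 rel [array([-0.0684, -0.0209]), array([-0.0131, -0.0208])]
held yaw 0.1836330373331371 center [0.53598187 0.09562537 0.1423    ] rel [-0.0407 -0.0634]
0.146 0.053451868532124414 0.18378520016413463 rel [array([-0.0675, -0.0199]), array([-0.014 , -0.0198])]
held yaw 0.1836330373331395 center [0.53554231 0.09800323 0.146     ] rel [-0.0407 -0.061 ]
bottom w 0.054975369456320686 [array([-0.0683, -0.0212]), array([-0.0133, -0.0211])]
jaw 0.18187369574755186
```

Call:
{"api": "move_arm", "payload": {"targets": [{"slide":[0.2,0.4,-2],"twist":[0,0,0],"fingers":30},{"slide":[0.2,0.4,-2],"twist":[0,0,0],"fingers":30},{"slide":[0.25,0.6,-2],"twist":[0,0,0],"fingers":30},{"slide":[0,0,-1],"twist":[0,0,0],"fingers":30},{"slide":[0,0,-0.6],"twist":[0,0,0],"fingers":30},{"slide":[0,0,-0.3],"twist":[0,0,0],"fingers":30},{"slide":[0,0,0],"twist":[0,0,0],"fingers":30},{"slide":[0,0,0],"twist":[0,0,0],"fingers":30}]}}

```text
time: 5.1
eef_pos: [0.5428, 0.1059, 0.0333]
eef_rot: [2.012, 2.412, 0.001]
force: [0.3, -0.4, -1.2]
opening: 0.645
```

```bash
python3 - <<'E'
from h import *
s=shot('wrist','w4'); t=telemetry.sense(); print(t['eef_pos'],t['eef_rot'],t['force'],t['opening'])
crop('w4',190,80,390,240,4,'c7')
E
```

```text
[0.5429477  0.10602607 0.03346203] [2.01138907e+00 2.41189894e+00 1.84329107e-03] [-0.48505151  0.10214663 -1.02670274] 0.642622000745854
```

View pics/c7.png

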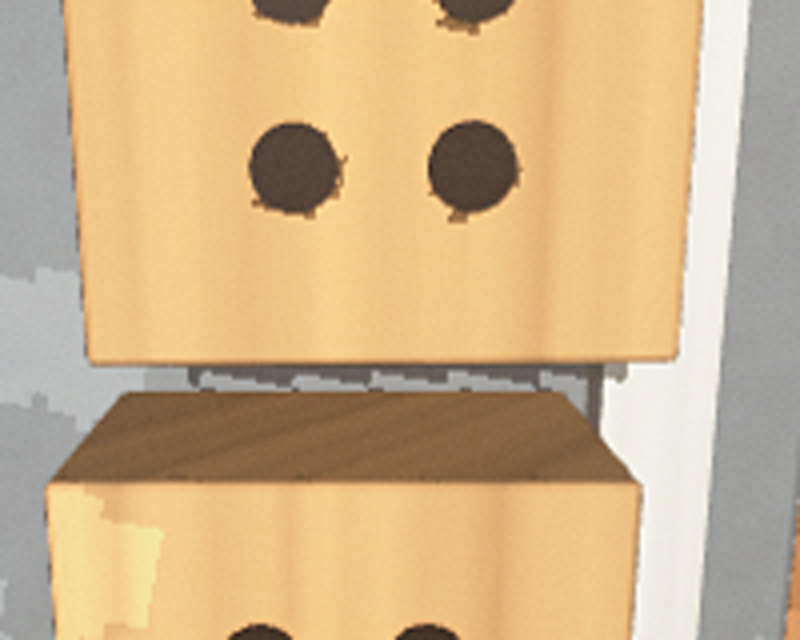

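Call:
{"api": "move_arm", "payload": {"targets": [{"slide":[0,0,-0.3],"twist":[0,0,0],"fingers":30},{"slide":[0,0,-0.1],"twist":[0,0,0],"fingers":30},{"slide":[0,0,0],"twist":[0,0,0],"fingers":30},{"slide":[0,0,0],"twist":[0,0,0],"fingers":30}]}}

```text
time: 5.48
eef_pos: [0.5424, 0.1063, 0.0284]
eef_rot: [2.011, 2.413, 0.0]
force: [0.0, 0.7, -1.1]
opening: 0.648
```

Call:
{"api": "move_arm", "payload": {"targets": [{"slide":[0,0,-0.1],"twist":[0,0,0],"fingers":30},{"slide":[0,0,0],"twist":[0,0,0],"fingers":30}]}}

```text
time: 5.65
eef_pos: [0.5425, 0.1064, 0.0283]
eef_rot: [2.011, 2.413, 0.001]
force: [-3.8, -0.4, 6.7]
opening: 0.644
```

Call:
{"api": "move_arm", "payload": {"targets": [{"slide":[0,0.3,0.05],"twist":[0,0,0],"fingers":30},{"slide":[-0.1,0.3,0],"twist":[0,0,0],"fingers":30},{"slide":[0,0,0],"twist":[0,0,0],"fingers":30}]}}

```text
time: 5.9
eef_pos: [0.5417, 0.1127, 0.0283]
eef_rot: [2.011, 2.413, 0.001]
force: [-1.0, -0.2, 4.8]
opening: 0.646
```

Call:
{"api": "move_arm", "payload": {"targets": [{"slide":[-0.02,0.1,0],"twist":[0,0,0],"fingers":30},{"slide":[0,0,0],"twist":[0,0,0],"fingers":30}]}}

```text
time: 6.07
eef_pos: [0.5416, 0.1134, 0.0283]
eef_rot: [2.011, 2.413, 0.001]
force: [0.7, -1.5, 5.8]
opening: 0.646
```

Call:
{"api": "move_arm", "payload": {"targets": [{"slide":[-0.02,0.1,0],"twist":[0,0,0],"fingers":30},{"slide":[0,0,0],"twist":[0,0,0],"fingers":30}]}}

```text
time: 6.23
eef_pos: [0.5414, 0.1142, 0.0283]
eef_rot: [2.011, 2.412, 0.001]
force: [1.0, -1.8, 5.5]
opening: 0.646
```

Call:
{"api": "move_arm", "payload": {"targets": [{"slide":[-0.02,0.1,0],"twist":[0,0,0],"fingers":30},{"slide":[0,0,0],"twist":[0,0,0],"fingers":30}]}}

```text
time: 6.4
eef_pos: [0.5412, 0.1152, 0.0283]
eef_rot: [2.011, 2.412, 0.001]
force: [0.4, -1.9, 5.4]
opening: 0.644
```

```bash
python3 - <<'E'
from h import *
s=shot('wrist','w5'); t=telemetry.sense(); print(t['eef_pos'],t['force'],t['opening'])
crop('w5',190,120,390,280,4,'c8')
E
```

```text
[0.54117575 0.11517269 0.02826995] [ 0.64815927 -3.04981612  5.92573678] 0.645832614752135
```

View pics/c8.png

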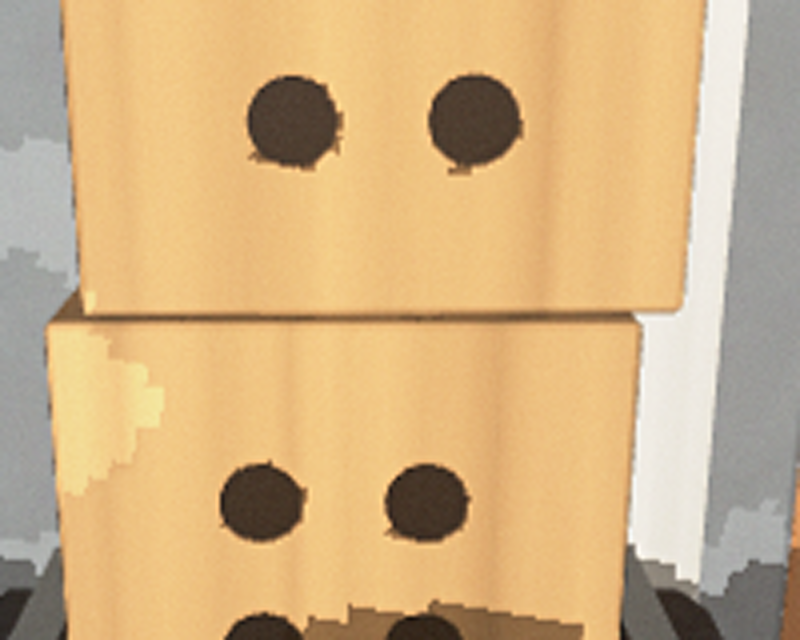

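About 1 mm of gap is left in y, and the block still has to go about 4 mm towards the lip.

Call:
{"api": "move_arm", "payload": {"targets": [{"slide":[0.15,0.03,0],"twist":[0,0,0],"fingers":30},{"slide":[0.15,0.03,0],"twist":[0,0,0],"fingers":30},{"slide":[0,0,0],"twist":[0,0,0],"fingers":30}]}}

```text
time: 6.7
eef_pos: [0.5439, 0.1161, 0.0283]
eef_rot: [2.011, 2.413, 0.0]
force: [-1.7, -0.4, 6.1]
opening: 0.647
```

Call:
{"api": "move_arm", "payload": {"targets": [{"slide":[0.1,0.02,0],"twist":[0,0,0],"fingers":30},{"slide":[0,0,0],"twist":[0,0,0],"fingers":30}]}}

```text
time: 6.87
eef_pos: [0.5447, 0.1162, 0.0283]
eef_rot: [-2.011, -2.413, -0.0]
force: [-2.1, -0.9, 7.7]
opening: 0.644
```

Call:
{"api": "move_arm", "payload": {"targets": [{"slide":[0.05,0.01,0],"twist":[0,0,0],"fingers":30},{"slide":[0,0,0],"twist":[0,0,0],"fingers":30}]}}

```text
time: 7.03
eef_pos: [0.5448, 0.1162, 0.0283]
eef_rot: [-2.011, -2.413, 0.001]
force: [-5.8, -0.4, 8.3]
opening: 0.647
```

Call:
{"api": "move_arm", "payload": {"targets": [{"slide":[-0.02,0.1,0],"twist":[0,0,0],"fingers":30},{"slide":[0,0,0],"twist":[0,0,0],"fingers":30}]}}

```text
time: 7.2
eef_pos: [0.5448, 0.1162, 0.0283]
eef_rot: [2.011, 2.412, -0.003]
force: [-4.1, -7.5, 9.5]
opening: 0.645
```

```bash
python3 - <<'E'
from h import *
s=shot('wrist','w6'); t=telemetry.sense(); print(t['eef_pos'],t['force'],t['opening'])
crop('w6',190,120,390,280,4,'c9')
E
```

```text
[0.54476031 0.11622365 0.02830821] [-2.93889219 -7.54786124  8.81947693] 0.6445155748002785
```

View pics/c9.png

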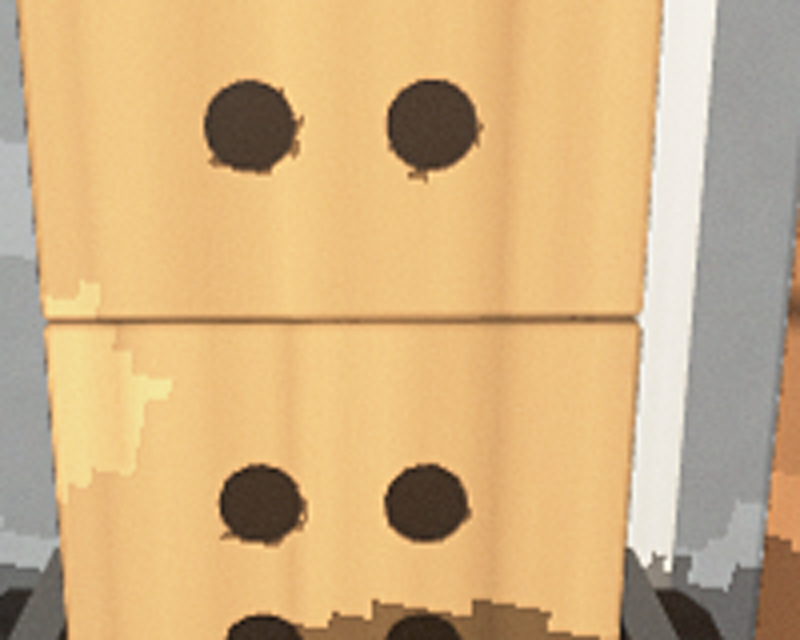

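Both contact forces are there and the edges line up. The joint shows as a thin line at row 320, and both side edges are collinear. I'm releasing the block now.

Call:
{"api": "move_arm", "payload": {"targets": [{"slide":[0,0,0],"twist":[0,0,0],"fingers":70},{"slide":[0,0,0],"twist":[0,0,0],"fingers":80},{"slide":[0,0,0],"twist":[0,0,0],"fingers":90},{"slide":[0,0,0],"twist":[0,0,0],"fingers":95},{"slide":[0,0,0],"twist":[0,0,0],"fingers":95},{"slide":[0,0,0],"twist":[0,0,0],"fingers":95}]}}

```text
time: 7.75
eef_pos: [0.545, 0.1173, 0.0276]
eef_rot: [-2.011, -2.413, 0.0]
force: [0.2, -1.2, -0.6]
opening: 0.954
```

Call:
{"api": "move_arm", "payload": {"targets": [{"slide":[0,0,1],"twist":[0,0,0],"fingers":95},{"slide":[0,0,2],"twist":[0,0,0],"fingers":95},{"slide":[0,0,3],"twist":[0,0,0],"fingers":95},{"slide":[0,0,3],"twist":[0,0,0],"fingers":95},{"slide":[0,0,3],"twist":[0,0,0],"fingers":95},{"slide":[0,0,0],"twist":[0,0,0],"fingers":95}]}}

```text
time: 8.25
eef_pos: [0.5472, 0.1177, 0.1551]
eef_rot: [2.008, 2.409, 0.011]
force: [0.5, 0.2, 0.6]
opening: 0.95
```

```bash
python3 - <<'E'
from h import *
s=shot('wrist','w7'); t=telemetry.sense(); print(t['eef_pos'],t['force'],t['opening'])
E
```

```text
[0.54671312 0.1175525  0.1521797 ] [ 0.33041217 -0.13329576  0.84842629] 0.9522712187122443
```

View pics/w7.png

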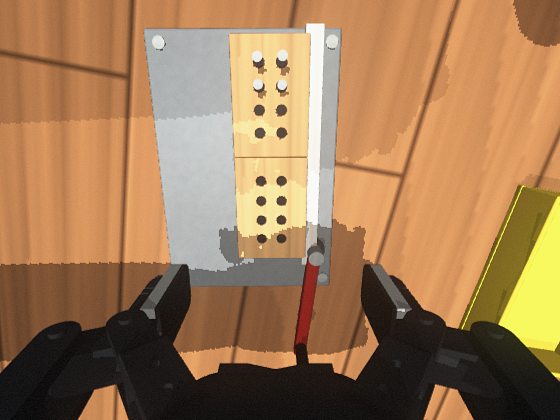

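The two blocks are flush, with the joint at row 157, and the loose block is released. Next is the latch, so I'm working out the push path.

```bash
python3 - <<'E'
from h import *
s=load('w7'); crop('w7',210,130,350,370,3,'c10')
th=.185;R=np.array([[np.cos(th),-np.sin(th)],[np.sin(th),np.cos(th)]])
c=np.array([.5645,.1647]); pv=c+R@[.012,-.095]; print('pivot',pv)
for f in (1.3,1.4,1.437,1.5,1.6):
    k=pv+R@(.105*np.array([-np.cos(f),-np.sin(f)])); print(f,k.round(4),w2px(s,[*k,.077]).round(1), w2px(load('top0'),[*k,.077]).round(1))
print(w2px(s,[*pv,.03]), 'topknob crop', )
def P(f,g): return pv+R@(.105*np.array([-np.cos(f),-np.sin(f)])-g*np.array([-np.sin(f),np.cos(f)])*1)
# closing tangent (decreasing f) = d/d(-f): (-sin f, cos f)
for f,g in ((1.437,.04),(1.437,.02),(1.2,.017),(.9,.017),(.6,.017),(.3,.017),(0,.017)): print(f,P(f,g).round(4))
E
```

```text
pivot [0.59377016 0.07352841]
1.3 [ 0.5848 -0.0311] [285.7 380.9] [295.9 189.7]
1.4 [ 0.5953 -0.0315] [297.1 382.8] [296.  186.1]
1.437 [ 0.5991 -0.0313] [301.4 383.3] [295.9 184.8]
1.5 [ 0.6057 -0.0308] [308.7 383.8] [295.7 182.6]
1.6 [ 0.6161 -0.0291] [320.4 383.9] [295.1 179.2]
[314.18873247 254.41015003] topknob crop
1.437 [ 0.6391 -0.0293]
1.437 [ 0.6191 -0.0303]
1.2 [ 0.5911 -0.0328]
0.9 [ 0.5598 -0.0273]
0.6 [ 0.5315 -0.0127]
0.3 [0.5088 0.0095]
0 [0.4937 0.0375]
```

View pics/c10.png

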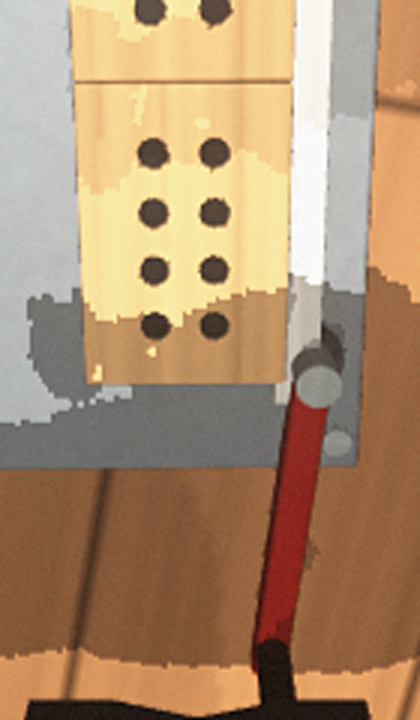

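Call:
{"api": "move_arm", "payload": {"targets": [{"slide":[0.8,-1.2,0],"twist":[0,0,0.12],"fingers":0},{"slide":[0.8,-1.2,0],"twist":[0,0,0.12],"fingers":0},{"slide":[0.8,-1.2,0],"twist":[0,0,0.12],"fingers":0},{"slide":[0.8,-1.2,0],"twist":[0,0,0.12],"fingers":0},{"slide":[0.8,-1.2,0],"twist":[0,0,0.12],"fingers":0},{"slide":[0.8,-1.2,0],"twist":[0,0,0.12],"fingers":0},{"slide":[0.8,-1.2,0],"twist":[0,0,0.12],"fingers":0},{"slide":[0.8,-1.2,0],"twist":[0,0,0.12],"fingers":0}]}}

```text
time: 8.97
eef_pos: [0.6091, 0.0206, 0.1471]
eef_rot: [-0.661, -3.07, 0.0]
force: [1.1, 1.0, -0.1]
opening: 0.001
```

Call:
{"api": "move_arm", "payload": {"targets": [{"slide":[0.8,-1.2,0],"twist":[0,0,0.12],"fingers":0},{"slide":[0.8,-1.2,0],"twist":[0,0,0.12],"fingers":0},{"slide":[0.8,-1.2,0],"twist":[0,0,0.12],"fingers":0},{"slide":[0.5,-1.5,0],"twist":[0,0,0.12],"fingers":0},{"slide":[0,0,0],"twist":[0,0,0],"fingers":0},{"slide":[0,0,0],"twist":[0,0,0],"fingers":0}]}}

```text
time: 9.47
eef_pos: [0.6378, -0.0303, 0.147]
eef_rot: [0.073, -3.139, -0.0]
force: [-0.4, -0.3, 0.3]
opening: 0.002
```

```bash
python3 - <<'E'
from h import *
s=shot('wrist','w8'); t=telemetry.sense(); print(t['eef_pos'],t['eef_rot'],t['force'],t['opening'],t['joint_pos'])
k=[0.5991,-.0313]; print(w2px(s,[*k,.077]),w2px(s,[*k,.04]))
from scipy.spatial.transform import Rotation as S
M=S.from_rotvec(t['eef_rot']).as_matrix();print('toolx',np.arctan2(M[1,0],M[0,0]))
E
```

```text
[ 0.63770998 -0.0296907   0.14721771] [ 7.30367942e-02 -3.13964017e+00 -4.51156484e-04] [ 0.22866766  0.86166132 -0.46722307] -0.0010562087168538555 [-4.66182915e-02  2.87212255e-01  2.43944402e-01  1.52864889e+00
  2.09599901e-04 -9.31356018e-02]
[277.24626035 169.09695787] [277.00953601 161.26331945]
toolx -3.0950752892111586
```

View pics/w8.png

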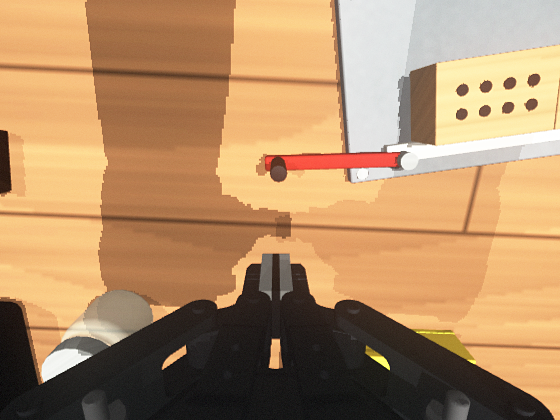

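Call:
{"api": "move_arm", "payload": {"targets": [{"slide":[0,0,-3],"twist":[0,0,0],"fingers":0},{"slide":[0,0,-3],"twist":[0,0,0],"fingers":0},{"slide":[0,0,-3],"twist":[0,0,0],"fingers":0},{"slide":[0,0,-1.5],"twist":[0,0,0],"fingers":0},{"slide":[0,0,0],"twist":[0,0,0],"fingers":0}]}}

```text
time: 9.93
eef_pos: [0.6353, -0.0288, 0.0384]
eef_rot: [0.076, -3.134, -0.001]
force: [-1.5, -0.1, 0.3]
opening: -0.001
```

```bash
python3 - <<'E'
from h import *
s=shot('wrist','w9'); t=telemetry.sense(); print(t['eef_pos'],t['force'])
th=.185;R=np.array([[np.cos(th),-np.sin(th)],[np.sin(th),np.cos(th)]]); pv=np.array([.5938,.0735])
def P(f,g): return pv+R@(.105*np.array([-np.cos(f),-np.sin(f)])-g*np.array([-np.sin(f),np.cos(f)]))
p=t['eef_pos'][:2]
for f in [1.437]+list(np.arange(1.34,-.05,-.1)): 
    q=P(f,.017); print(round(f,2),q.round(4),((q-p)*100).round(2)); p=q
E
```

```text
[ 0.63651071 -0.02894197  0.04109119] [-0.32283003  0.75333542  1.1387432 ]
1.44 [ 0.6162 -0.0305] [-2.04 -0.16]
1.34 [ 0.606  -0.0322] [-1.02 -0.17]
1.24 [ 0.5954 -0.0329] [-1.06 -0.07]
1.14 [ 0.5847 -0.0325] [-1.06  0.04]
1.04 [ 0.5742 -0.031 ] [-1.05  0.14]
0.94 [ 0.5639 -0.0286] [-1.03  0.25]
0.84 [ 0.5538 -0.0251] [-1.    0.35]
0.74 [ 0.5442 -0.0206] [-0.96  0.45]
0.64 [ 0.535  -0.0152] [-0.91  0.54]
0.54 [ 0.5265 -0.0089] [-0.86  0.63]
0.44 [ 0.5186 -0.0017] [-0.79  0.71]
0.34 [0.5115 0.0062] [-0.71  0.79]
0.24 [0.5052 0.0147] [-0.63  0.86]
0.14 [0.4997 0.0239] [-0.54  0.91]
0.04 [0.4952 0.0335] [-0.45  0.96]
```

View pics/w9.png

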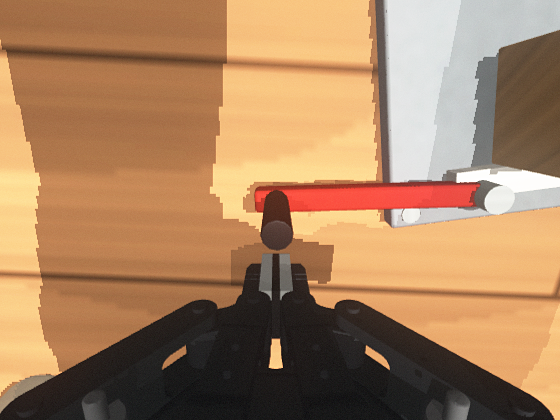

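The post at (277,235) is straight ahead of the closed fingers. I'll push it along the arc.

Call:
{"api": "move_arm", "payload": {"targets": [{"slide":[-1.0,-0.1,0],"twist":[0,0,0],"fingers":0},{"slide":[-1.0,-0.1,0],"twist":[0,0,0],"fingers":0},{"slide":[-1.0,-0.15,0],"twist":[0,0,-0.1],"fingers":0},{"slide":[-1.05,-0.05,0],"twist":[0,0,-0.1],"fingers":0},{"slide":[-1.05,0.05,0],"twist":[0,0,-0.1],"fingers":0},{"slide":[-1.05,0.15,0],"twist":[0,0,-0.1],"fingers":0},{"slide":[-1.05,0.25,0],"twist":[0,0,-0.1],"fingers":0}]}}

```text
time: 10.57
eef_pos: [0.5667, -0.0291, 0.0453]
eef_rot: [0.71, 3.057, 0.001]
force: [0.7, 0.3, 0.8]
opening: -0.0
```

```bash
python3 - <<'E'
from h import *
s=shot('wrist','w10'); t=telemetry.sense(); print(t['eef_pos'],t['force'])
E
```

```text
[ 0.56509895 -0.02864543  0.04524595] [ 1.78553721 -0.02071185  0.43753195]
```

View pics/w10.png

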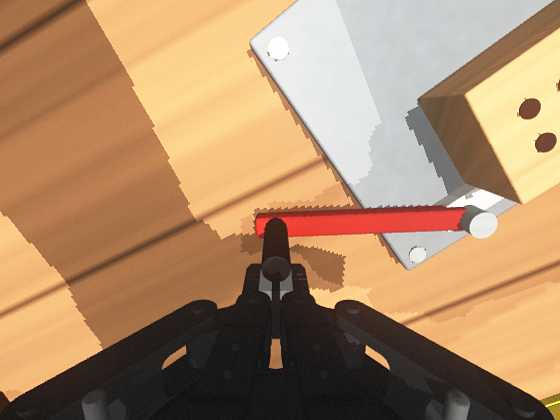

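Call:
{"api": "move_arm", "payload": {"targets": [{"slide":[-1.0,0.35,0],"twist":[0,0,-0.1],"fingers":0},{"slide":[-0.95,0.45,0],"twist":[0,0,-0.1],"fingers":0},{"slide":[-0.9,0.55,0],"twist":[0,0,-0.1],"fingers":0},{"slide":[-0.85,0.65,0],"twist":[0,0,-0.1],"fingers":0},{"slide":[-0.8,0.7,0],"twist":[0,0,-0.1],"fingers":0},{"slide":[-0.7,0.8,0],"twist":[0,0,-0.1],"fingers":0},{"slide":[-0.65,0.85,0],"twist":[0,0,-0.1],"fingers":0}]}}

```text
time: 11.2
eef_pos: [0.5083, 0.0147, 0.0448]
eef_rot: [1.712, 2.632, 0.002]
force: [0.6, 0.1, 0.2]
opening: -0.001
```

```bash
python3 - <<'E'
from h import *
s=shot('wrist','w11'); t=telemetry.sense(); print(t['eef_pos'],t['force'])
E
```

```text
[0.50734872 0.01580264 0.04472261] [1.21586153 0.92253218 0.14203063]
```

View pics/w11.png

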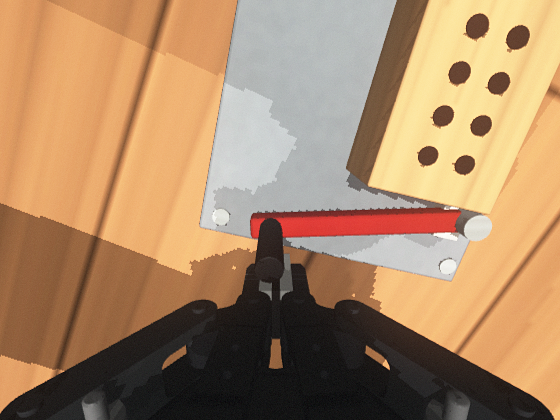

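Call:
{"api": "move_arm", "payload": {"targets": [{"slide":[-0.7,0.85,0],"twist":[0,0,-0.1],"fingers":0},{"slide":[-0.55,0.9,0],"twist":[0,0,-0.1],"fingers":0},{"slide":[0,0,0],"twist":[0,0,0],"fingers":0}]}}

```text
time: 11.5
eef_pos: [0.4955, 0.0327, 0.0443]
eef_rot: [1.962, 2.452, 0.003]
force: [-0.0, -0.2, 0.3]
opening: -0.003
```

Call:
{"api": "move_arm", "payload": {"targets": [{"slide":[-0.05,0.2,0],"twist":[0,0,0],"fingers":0},{"slide":[0,0,0],"twist":[0,0,0],"fingers":0}]}}

```text
time: 11.67
eef_pos: [0.4953, 0.0337, 0.0436]
eef_rot: [1.956, 2.457, 0.001]
force: [-0.4, -1.1, 0.1]
opening: 0.002
```

Call:
{"api": "move_arm", "payload": {"targets": [{"slide":[-0.05,0.2,0],"twist":[0,0,0],"fingers":0},{"slide":[0,0,0],"twist":[0,0,0],"fingers":0}]}}

```text
time: 11.83
eef_pos: [0.4944, 0.0356, 0.0429]
eef_rot: [1.961, 2.454, 0.0]
force: [-0.0, 0.4, -0.2]
opening: -0.001
```

Call:
{"api": "move_arm", "payload": {"targets": [{"slide":[-0.02,0.1,0],"twist":[0,0,0],"fingers":0},{"slide":[0,0,0],"twist":[0,0,0],"fingers":0}]}}

```text
time: 12.0
eef_pos: [0.494, 0.0366, 0.0428]
eef_rot: [1.962, 2.453, -0.0]
force: [0.5, -0.0, 0.2]
opening: 0.002
```

```bash
python3 - <<'E'
from h import *
s=shot('wrist','w12'); t=telemetry.sense(); print(t['eef_pos'],t['force'])
E
```

```text
[0.49391725 0.03659194 0.04272068] [-0.30962633 -0.11990421  0.76168689]
```

View pics/w12.png

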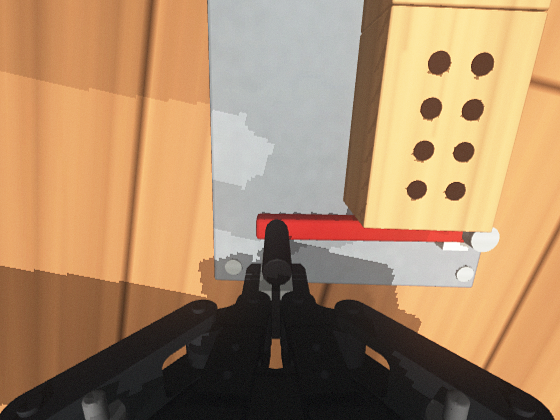

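The bar is almost parallel to the end of the row, but the fingers haven't felt the stop yet. I'll creep on.

Call:
{"api": "move_arm", "payload": {"targets": [{"slide":[-0.02,0.1,0],"twist":[0,0,0],"fingers":0},{"slide":[0,0,0],"twist":[0,0,0],"fingers":0}]}}

```text
time: 12.22
eef_pos: [0.4936, 0.0377, 0.0427]
eef_rot: [-1.963, -2.453, 0.0]
force: [-0.5, -0.5, 0.2]
opening: 0.0
```

Call:
{"api": "move_arm", "payload": {"targets": [{"slide":[-0.02,0.1,0],"twist":[0,0,0],"fingers":0},{"slide":[0,0,0],"twist":[0,0,0],"fingers":0}]}}

```text
time: 12.38
eef_pos: [0.4935, 0.0384, 0.0428]
eef_rot: [1.963, 2.452, -0.001]
force: [0.6, -2.8, 0.3]
opening: -0.001
```

Call:
{"api": "move_arm", "payload": {"targets": [{"slide":[-0.02,0.1,0],"twist":[0,0,0],"fingers":0},{"slide":[0,0,0],"twist":[0,0,0],"fingers":0}]}}

```text
time: 12.55
eef_pos: [0.4934, 0.0387, 0.0428]
eef_rot: [1.963, 2.451, -0.003]
force: [1.0, -7.2, -0.6]
opening: 0.0
```

Call:
{"api": "move_arm", "payload": {"targets": [{"slide":[-0.02,0.1,0],"twist":[0,0,0],"fingers":0},{"slide":[0,0,0],"twist":[0,0,0],"fingers":0}]}}

```text
time: 12.72
eef_pos: [0.4934, 0.0388, 0.0428]
eef_rot: [1.962, 2.449, -0.005]
force: [2.2, -13.0, 0.8]
opening: 0.001
```

The latch has hit its stop: 13 N, and the fingers no longer advance. I'm backing away, lifting clear and checking.

Call:
{"api": "move_arm", "payload": {"targets": [{"slide":[0.1,-0.5,0],"twist":[0,0,0],"fingers":0},{"slide":[0.3,-1.5,0],"twist":[0,0,0],"fingers":0},{"slide":[0.3,-1.5,1],"twist":[0,0,0],"fingers":0},{"slide":[0,-1,3],"twist":[0,0,0],"fingers":0},{"slide":[0,-1,3],"twist":[0,0,0],"fingers":0},{"slide":[0,-1,3],"twist":[0,0,0],"fingers":0},{"slide":[0,-1,2],"twist":[0,0,0],"fingers":0},{"slide":[0,0,0],"twist":[0,0,0],"fingers":0}]}}

```text
time: 13.38
eef_pos: [0.5018, -0.0355, 0.1675]
eef_rot: [1.961, 2.448, 0.006]
force: [0.5, -0.2, 1.0]
opening: -0.002
```

Call:
{"api": "move_arm", "payload": {"targets": [{"slide":[-2,-2,0],"twist":[0,0,0],"fingers":0},{"slide":[-2,-2,0],"twist":[0,0,0],"fingers":0},{"slide":[-2,-2,0],"twist":[0,0,0],"fingers":0},{"slide":[-1,-2,0],"twist":[0,0,0],"fingers":0},{"slide":[0,-2,0],"twist":[0,0,0],"fingers":0},{"slide":[0,0,0],"twist":[0,0,0],"fingers":0}]}}

```text
time: 13.88
eef_pos: [0.4296, -0.1363, 0.1624]
eef_rot: [1.965, 2.451, 0.0]
force: [0.4, -0.5, -0.6]
opening: 0.0
```

```bash
python3 - <<'E'
from h import *
s=shot('wrist','w13'); shot('top','t13'); crop('t13',190,165,310,255,6,'c13');  t=telemetry.sense(); print(t['eef_pos'],t['force'])
a=cv2.imread('pics/top0.png').astype(int);b=cv2.imread('pics/t13.png').astype(int)
cv2.imwrite('pics/d13.png',np.abs(a-b).clip(0,255).astype(np.uint8))
E
```

```text
[ 0.42990789 -0.13442233  0.16236896] [-0.58292416  0.60413919 -0.72292558]
```

View pics/w13.png

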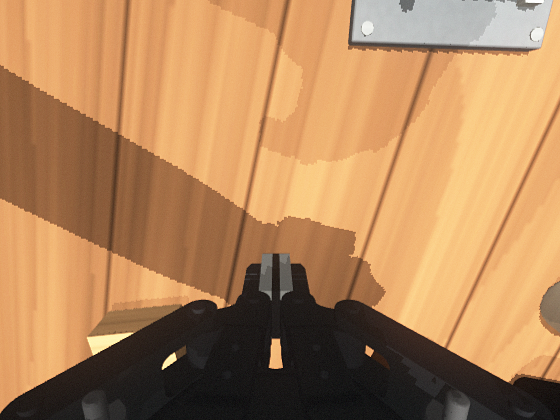

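View pics/t13.png

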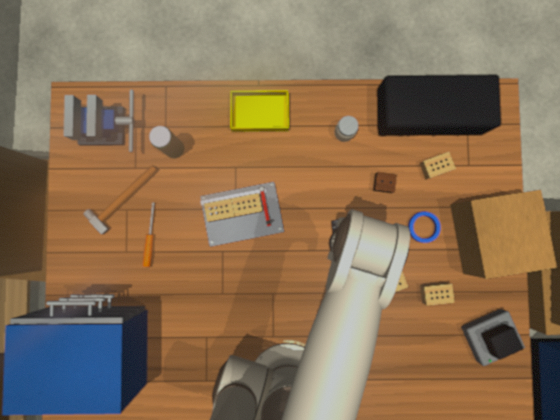

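View pics/c13.png

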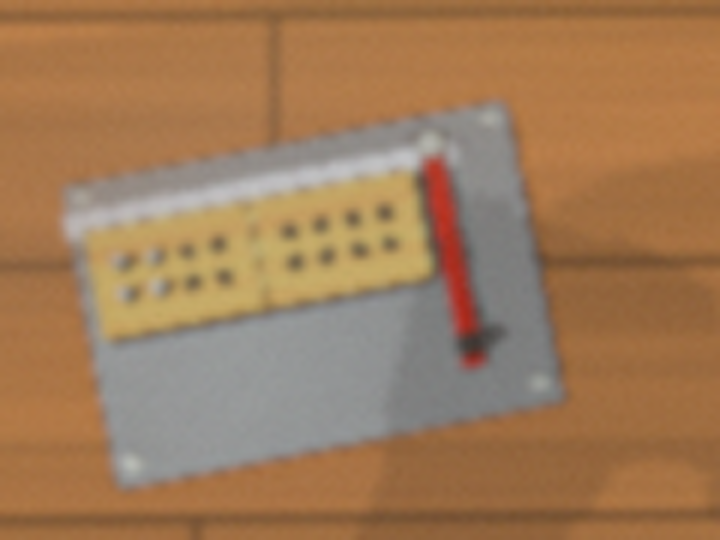

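```bash
python3 - <<'E'
from h import *
s=load('t13')
g=lambda u,v,z:px2w(s,190+(u+.5)/6-.5,165+(v+.5)/6-.5,z)[:2]
k=g(472,343,.07);p=g(432,143,.04);d=p-k;print('latch angle ~',np.arctan2(d[1],d[0])-.185)
r.sign_off()
E
```

```text
latch angle ~ 0.009909390729122974
the job is handed in; nothing more can be done
```

The pale block is on the rack, pressed against the lip and the fixed block, and released. The red latch is shut across the open end of the row. I handed the job in after about 14 s of robot time; no verdict is reported.

- **Block chosen:** I took the leftmost of the four loose pale blocks. It was at about (0.452, -0.246) m.
- **Placing:** I lowered it onto the bed, slid it towards the fixed block and the lip until I felt contact on both, about 7 N and 4–6 N, and opened the fingers. The wrist picture after release shows only a hairline joint, with the two blocks' edges in one line.
- **Latch:** I pushed the post round with the closed fingers until it hit the stop. The force rose to 13 N and the fingers stopped advancing. The last top picture gives a latch angle of about 0.01 rad.
- **End state:** The arm is clear of the rack and feels no contact. By eye, the dark block, tape, jar, can, driver and hammer are where they were at the start.

No check failed or disagreed. In the last top picture the arm hides part of the bench, including one of the other pale blocks, so I could not check that spot.

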